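# Run a sprung belt tensioner through its travel and set it to the green mark

## Robot

A 6-joint arm with a two-finger parallel gripper is mounted at the origin on the work surface; the furniture and walls round the work are solid. World frame = base frame: x ahead of the robot, y to its left, z up, the work surface at z = 0. Lengths are in m, angles in rad, forces in N, time in s.
With the tool pointing down it reaches from about 0.325 to 0.9 m from the base axis. Payload 6.1 kg.
Tool frame: the origin (TCP) lies midway between the tips of the shut fingers; the grasp point (between the pads) lies 19 mm behind it; z points along the fingers, y is the line along which they close (so a half turn about z gives the same grasp; the last joint's range is limited). The gripper opens to 87 mm and grips with 3 to 60 N. Pads are 19 mm wide; open, the fingers measure 117 mm over their backs; the gripper's body (75 mm by 190 mm) begins 51 mm behind the grasp point.
Start: joints at [-1.237, 0.22, 1.526, -0, 1.395, -0.126], TCP at [0.277, -0.56, 0.223] pointing down, gripper open.
Joint ranges: [-2.98, 2.98], [-0.91, 2.08], [0.09, 2.57], [-1.24, 4.39], [0.2, 2.65], [-2.68, 2.68]. Speed limits (rad/s): [2.57, 2.57, 3.01, 3.14, 3.14, 3.14].

## Interface

Orientations are given as a 3x3 rotation matrix whose columns are the frame's x, y, z axes.
In Python, from workcell import ctrl, cams, finder gives the robot as it stands. The module is installed in compiled form; this text tells all that it offers.
- The arm moves only by the tool play_rows, never from a script. Its argument "commands" is text: rows parted by semicolons, each of 6 numbers parted by spaces: the shift along the world's x, y, z each as a share of 50 cm, from -1 to 1, then the turn, a rotation vector about the world's x, y, z each as a share of 180 degrees, from -1 to 1. In form: dx dy dz wx wy wz; .... A call has 1 to 20 rows; each row shifts and turns the commanded pose from where the row before left it; what a row does not reach is not made up. A row lasts 1/12 s, in which the tool goes at most 41.7 mm and 7.16 degrees, less where a joint would pass 70% of its speed; a pose out of reach is approached as far as the arm can. A call with a number of a shift or a turn outside -1 to 1 is refused whole. A call with a gripper value outside its range is refused whole. "gripper" is the opening in per cent of the stroke, from 0 (shut) to 100 (fully open), set as the call begins (left out, the last holds). The fingers move at their own pace and stop on an object; the grip force is fixed at half the most. Time passes only in rows, so rows that do not move let the fingers close. It gives the time, the measured TCP pose, the force, the opening and the grip force at its end, in the units of the state.
- ctrl.sense(): the state, without advancing time (a new reading comes with each control period).
- cams.grab_frame(name): name is "side" or "top" or "wrist"; returns the picture (480x640x3 uint8, blue, green, red); there is no depth.
- cams.get_calibration(name): a dict with "vfov" (degrees; the focal length in pixels is half the picture's height over the tangent of half this angle, whatever the lens; pixels are square), "cx", "cy" (the principal point, pixels), "k1" (the pictures are not rectified: a ray, as slopes to the right and down, at radius r is drawn at 1 + k1 r^2 times it, then the intrinsics apply), "xyz" and "attitude" of the camera in the world; the wrist camera has in their place "hand_eye" (4x4, takes a point from camera to tool coordinates, whose origin is the TCP and whose axes are the flange's). Camera axes: x right, y up, looking along -z (the intrinsics and any distortion apply to the point x, -y, -z); pixel columns grow to the right and rows downward; lengths in m; the calibration is good to about 2 mm. A picture is of the moment at which its call begins: read the wrist's pose just before it. get_calibration takes no time and is no camera call.
- ctrl.job_done(): hands the job in; it is judged then, once.
Trained networks look in the newest picture that a camera, given by its name, has taken for a name from the list of things; names that differ only in an ending like _2 or _b are one class to them, and where a whole thing is asked for, a point or a joint stands for the part that bears it (a point fixed in the world has none). Each returns a list of dicts, best first, with "p" (0 to 1); they miss things now and then, are a little off and sometimes report something else, mostly with a low value. They report only what shows in the picture. A call takes as long as a camera call.
- finder.spot_in(camera, target): "at" ([column, row] in pixels, amid what is visible of it).
- finder.pinpoint(camera, target): "at" ([column, row] in pixels: a listed point, or the origin of a listed thing).
The state is a dict: "clock": time; "qpos": joint angles; "dq": joint speeds; "effort": joint torques, N m; "tcp_pos": TCP position; "orientation": TCP orientation; "wrist_force": force on the tool from outside, world axes, zero at the start; "moment": the same for the moment, N m; "grip_width": finger opening in m; "grasp_force": force on a finger pad.
Only numpy, scipy, OpenCV 4.12 (cv2) and the standard library are available. Lean on these libraries where they do the work, as an engineer would, in place of code of your own. Each camera call takes 0.05 s, during which the arm holds its last target. There are 200 camera calls.

## Task

Check and set the belt tensioner: take its arm by the black handle, lift it out of the rest notch and push it against its spring through the whole travel until it presses lightly against the yellow end stop, and hold it there for a second. Then ease it back and let it down fully into the notch marked by the green button, and let go, so that it stays there by itself. Do not force the arm on the stop or the rail (more than about 20 N), never let it fly back, and leave the things around it where they are.

Things in the scene. Friction and masses are not known exactly. Their poses are not given: they have to be found in the camera images.
- tensioner_swing (a joint): Swing of the blue tensioner arm about its upright pivot, rad: 0 in the rest notch, grows counter-clockwise seen from above. A torsion spring drives it back towards 0: about 1.5 N at the handle at 0, about 4.8 N at the end stop. The arm meets the end stop at 1.16; the four marked notches are centred at 0.30, 0.52, 0.74 and 0.96, the rest notch at 0. The 10 mm wide arm has 2 mm of play either side in a notch (0.02 rad).
- tensioner_arm (a joint): Lift of the arm along its pivot, m: 0 when it lies on the floor of a notch, 0.010 when it lies on the lands between the notches, 0.022 at most. A spring and its weight press it down with about 5 to 8 N.
- knob_grip (a point): Centre of the black upright round handle at the end of the arm: 24 mm diameter, 52 mm high (from 26 mm below this point to 26 mm above), on a thin stem that raises it over the arm; it lies 128 mm from the pivot axis and 120 mm above the bench when the arm lies in a notch, and moves with the arm. A grey idler pulley (40 mm diameter, top 68 mm below this point) sits on the arm 45 mm from the pivot axis.
- pivot (a point): Point on the upright pivot axis of the arm, 26 mm above the bench, on the far side of the green base plate (176 x 196 mm, 10 mm thick, fixed to the bench). The pivot post ends 70 mm above the bench.
- pointer (a point): Pointer: point on the centre line of the arm's underside, 116 mm from the pivot axis; it stands above a button when the arm lies in that button's notch.
- notched_rail: Steel arc under the arm, 92 mm from the pivot axis and 14 mm wide, with a rest stop (top 50 mm above the bench) at its rest end. Its lands are 36 mm above the bench, its notches 14 mm wide and 10 mm deep with upright sides. Origin: centre of the underside of the base plate.
- end_stop: Yellow upright block (14 x 12 mm, top 56 mm above the bench) at the far end of the arc; the arm comes against its side at the end of the travel, whatever its lift. Origin: centre of the underside of the base plate (not at the stop).
- stud_red: Red round button, 13 mm diameter, 4 mm high, fixed on the white scale 116 mm from the pivot axis, in line with one of the four notches; which one changes from start to start. Origin: centre of its underside, 11 mm above the bench.
- stud_yellow: Yellow round button, 13 mm diameter, 4 mm high, fixed on the white scale 116 mm from the pivot axis, in line with one of the four notches; which one changes from start to start. Origin: centre of its underside, 11 mm above the bench.
- stud_green: Green round button, 13 mm diameter, 4 mm high, fixed on the white scale 116 mm from the pivot axis, in line with one of the four notches; which one changes from start to start. Origin: centre of its underside, 11 mm above the bench. It marks the notch wanted.
- stud_blue: Blue round button, 13 mm diameter, 4 mm high, fixed on the white scale 116 mm from the pivot axis, in line with one of the four notches; which one changes from start to start. Origin: centre of its underside, 11 mm above the bench.
- screw_jar: Loose glass jar of screws with a yellow lid, 68 mm diameter, 84 mm high, standing on the bench; origin at the centre of its underside. To be left alone.
- masking_tape: Loose roll of masking tape, 104 mm diameter, 25 mm high, lying on the bench; origin at the centre of the underside. To be left alone.
- block_1: Loose pale wooden block, 38 x 60 x 38 mm, lying on the bench; origin at the centre of its underside. To be left alone.

How it is judged:
By the outcome, as a careful person would: the job done as asked, in the order asked, and still so for the second after the job is handed in, with the robot touching nothing.
It also fails if it takes over 58 s, if anything falls off the work surface, if the arm or the gripper's body presses on something with over 40 N, if the wrist force passes 120 N, or if a joint passes its speed limit or range.

## Working session

There is one attempt and no reset: what is moved stays moved. The work goes in short steps, Python scripts to look and compute and a tool call to move; the robot and the scene stay as the last step left them, time stands still between calls to the robot, and variables do not carry over. Pictures are saved under pics/ and viewed, at most 10 in all, crops included, and the job is handed in when it is done.

Besides the shell and the picture viewer there is one more tool, called by a JSON object that holds its "op" and its "data". play_rows: Moves the arm, as the interface text tells. Its arguments: {"type":"object","properties":{"commands":{"type":"string"},"gripper":{"type":"number"}},"required":["commands"]}

```bash
mkdir -p pics; cat > h.py <<'E'
import numpy as np, cv2
from workcell import ctrl, cams, finder
def ray(cam,px,st=None):
    c=cams.get_calibration(cam); f=240/np.tan(np.radians(c["vfov"])/2)
    d=np.array([(px[0]-c["cx"])/f,(px[1]-c["cy"])/f]); u=d.copy()
    for _ in range(30): u=d/(1+c["k1"]*(u@u))
    v=np.array([u[0],-u[1],-1.])
    if "xyz" in c: R=np.array(c["attitude"]);o=np.array(c["xyz"])
    else:
        H=np.array(c["hand_eye"]);T=np.array(st["orientation"])
        R=T@H[:3,:3];o=np.array(st["tcp_pos"])+T@H[:3,3]
    return o,R@v
def onz(cam,px,z,st=None):
    o,v=ray(cam,px,st); return o+v*(z-o[2])/v[2]
E
python3 - <<'E'
from h import *
s=ctrl.sense();print(s)
for c in ("top","side"):
    cv2.imwrite(f"pics/{c}1.png",cams.grab_frame(c)); print(c,cams.get_calibration(c))
    for n,z in (("knob_grip",.12),("pivot",.026),("pointer",.03),("stud_green",.011),("stud_red",.011),("stud_blue",.011),("stud_yellow",.011),("screw_jar",0),("masking_tape",0),("block_1",0)):
        r=finder.pinpoint(c,n)
        for q in r[:1]: print(c,n,np.round(q["at"],1),round(q["p"],2),np.round(onz(c,q["at"],z),4))
E
```

```text
{'clock': 0.0, 'qpos': array([-1.23711342e+00,  2.21229484e-01,  1.52761542e+00, -3.09299282e-05,
        1.39467984e+00, -1.26071110e-01]), 'dq': array([ 0.00077991, -0.00138289, -0.00051752, -0.00198166,  0.00047597,
        0.00025526]), 'effort': array([ 6.31715611e-04, -4.94605744e+01, -3.87376463e+01,  6.99222693e-02,
        5.70242980e-02, -1.25862953e-04]), 'tcp_pos': array([ 0.27712901, -0.55951055,  0.22143289]), 'orientation': array([[ 8.96159325e-01,  4.43731930e-01, -6.61578275e-04],
       [ 4.43732372e-01, -8.96157512e-01,  1.81554314e-03],
       [ 2.12736120e-04, -1.92057961e-03, -9.99998133e-01]]), 'wrist_force': array([ 0.10224891, -0.05574912, -0.21144067]), 'moment': array([ 0.00679066, -0.02487339,  0.01025292]), 'grasp_force': 0.0, 'grip_width': 0.08702688381869012}
top {'vfov': 42.29500204933469, 'cx': 307.4166626792014, 'cy': 232.60820842088725, 'k1': 0.01643985977757034, 'xyz': array([0.4386811 , 0.00836565, 1.34567218]), 'attitude': array([[-0.02956905,  0.9978259 , -0.05889948],
       [-0.99952557, -0.03002472, -0.00686621],
       [-0.00861972,  0.05866
[... 686 characters left out ...]
': -0.02378415098715794, 'xyz': array([0.16540257, 0.66597598, 0.6503624 ]), 'attitude': array([[-0.8816181 ,  0.29137031, -0.37128544],
       [-0.47181848, -0.52460706,  0.7086429 ],
       [ 0.01169853,  0.79993173,  0.59997697]])}
side knob_grip [328.8 242.2] 0.74 [0.4929 0.0411 0.12  ]
side pointer [324.1 274.3] 0.58 [0.5095 0.0261 0.03  ]
side stud_green [344.9 268.2] 0.49 [ 0.4936 -0.0288  0.011 ]
side stud_red [437.1 243.6] 0.71 [ 0.3627 -0.1915  0.011 ]
side stud_blue [346.5 247.9] 0.39 [ 0.5197 -0.0878  0.011 ]
side screw_jar [439.3 243.7] 0.62 [ 0.3619 -0.2082  0.    ]
side masking_tape [334.3 383.2] 0.8 [0.3893 0.2138 0.    ]
side block_1 [372.5 330. ] 0.71 [0.3836 0.0838 0.    ]
```

```bash
python3 - <<'E'
import cv2
a=cv2.imread("pics/top1.png")[150:330,220:460]; cv2.imwrite("pics/tc.png",cv2.resize(a,None,fx=3.2,fy=3.2,interpolation=2))
E
```

```text
(no output)
```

View pics/tc.png

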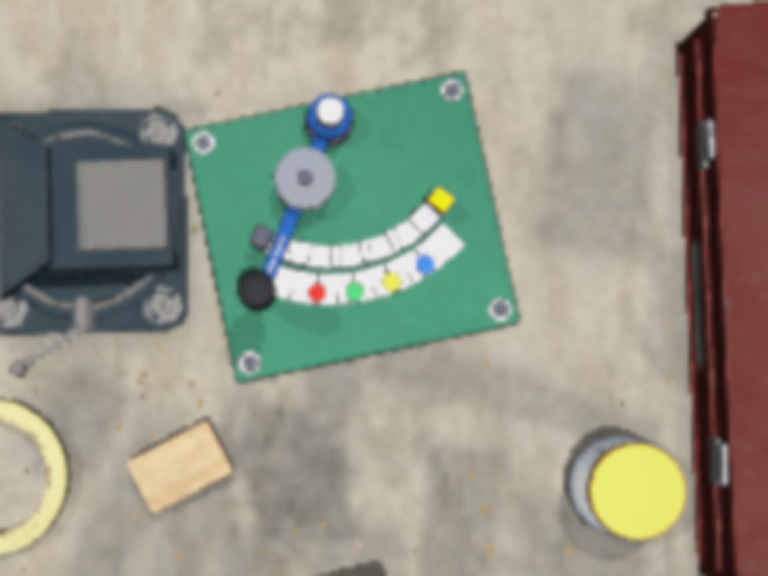

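View pics/side1.png

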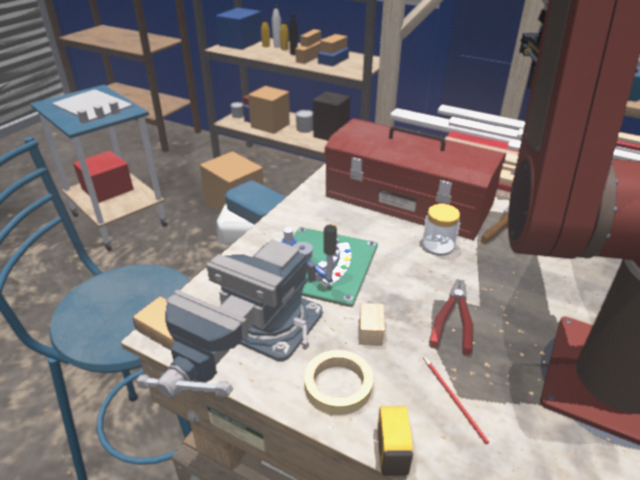

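{"op": "play_rows", "data": {"commands": "0 0 0.06 0 0 0;0 0.02 0.06 0 0 0;0.02 0.07 0.03 0 0 0.0126;0.024 0.07 0.02 0 0 0.0134;0.024 0.07 0.02 0 0 0.0134;0.024 0.07 0.01 0 0 0.0134;0.024 0.07 0 0 0 0.0134;0.024 0.07 0 0 0 0.0134;0.024 0.07 0 0 0 0.0134;0.024 0.07 0 0 0 0.0134;0.024 0.07 0 0 0 0.0134;0.024 0.07 0 0 0 0.0134;0.024 0.07 0 0 0 0.0134;0.024 0.07 0 0 0 0.0134;0.024 0.07 0 0 0 0.0134;0.024 0.07 0 0 0 0.0134;0.024 0.07 0 0 0 0.0134;0.024 0.07 0 0 0 0.0134;0.024 0.04 0 0 0 0.0134;0 0 0 0 0 0", "gripper": 70}}

```text
clock: 2.77
tcp_pos: [0.4803, 0.0336, 0.3225]
orientation: [[0.381, 0.924, 0.001], [0.924, -0.381, 0.002], [0.002, 0.0, -1.0]]
wrist_force: [-0.6, 0.1, 0.6]
grip_width: 0.0609
grasp_force: 0.0
```

```bash
python3 - <<'E'
from h import *
s=ctrl.sense();print(s["clock"],s["tcp_pos"],np.round(s["orientation"],3),s["qpos"])
c="wrist";cv2.imwrite(f"pics/w1.png",cams.grab_frame(c)); print(cams.get_calibration(c))
for n,z in (("knob_grip",.12),("pivot",.026),("pointer",.026),("stud_green",.011),("stud_red",.011),("stud_blue",.011),("stud_yellow",.011),("end_stop",0)):
    for q in finder.pinpoint(c,n)[:1]: print(c,n,np.round(q["at"],1),round(q["p"],2),np.round(onz(c,q["at"],z,s),4))
E
```

```text
2.7667 [0.48034064 0.03363062 0.32254719] [[ 0.381  0.924  0.001]
 [ 0.924 -0.381  0.002]
 [ 0.002  0.    -1.   ]] [-9.52739927e-02 -1.78511105e-01  1.74666157e+00  1.67183314e-03
  1.57282410e+00  2.96023478e-01]
{'vfov': 66.98662776896046, 'cx': 324.8911174613227, 'cy': 238.65585904047572, 'k1': -0.06904639213701139, 'hand_eye': array([[-1.12947243e-03,  9.58111527e-01,  2.86393131e-01,
         7.91009004e-02],
       [ 9.99999124e-01,  8.84562134e-04,  9.84528736e-04,
         3.16365878e-04],
       [ 6.89955812e-04,  2.86393992e-01, -9.58111687e-01,
        -1.62444765e-01],
       [ 0.00000000e+00,  0.00000000e+00,  0.00000000e+00,
         1.00000000e+00]])}
wrist knob_grip [337.4 204.9] 0.63 [0.4946 0.0346 0.12  ]
wrist pivot [433.9 192.8] 0.96 [ 0.6108 -0.0163  0.026 ]
wrist pointer [347.2 191.1] 0.97 [0.5087 0.028  0.026 ]
wrist stud_green [356.7 231.2] 0.61 [ 0.5005 -0.0304  0.011 ]
wrist stud_red [338.2 204.1] 0.31 [0.4912 0.0138 0.011 ]
wrist stud_blue [379.5 258. ] 0.45 [ 0.5159 -0.0785  0.011 ]
wrist stud_yellow [363.4 248.4] 0.43 [ 0.5002 -0.0568  0.011 ]
```

View pics/w1.png

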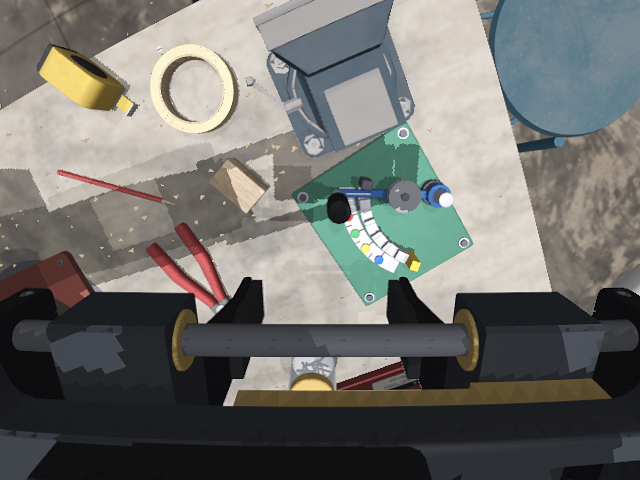

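```bash
python3 - <<'E'
from h import *
from scipy.optimize import least_squares as L
M=[(0,0,.611,-.018,2)]
for x,y in((.4946,.0346),(.49,.0349),(.4929,.0411)): M.append((.128,0,x,y,1))
for x,y in((.5091,.0243),(.5087,.028),(.5095,.0261)): M.append((.116,0,x,y,1))
for a,x,y in((.52,.5022,-.0304),(.52,.5005,-.0304),(.74,.5007,-.0521),(.74,.5002,-.0568),(.96,.5148,-.0776),(.96,.5159,-.0785),(.3,.4971,-.0074)): M.append((.116,a,x,y,1))
M=np.array(M)
def f(p):
    a=p[2]+M[:,1];r=M[:,0]
    return np.r_[(p[0]+r*np.cos(a)-M[:,2])*M[:,4],(p[1]+r*np.sin(a)-M[:,3])*M[:,4]]
p=L(f,[.611,-.018,2.72],loss="soft_l1",f_scale=.003).x
print(p,np.degrees(p[2]),np.round(f(p),4))
for a in(0,.52,1.16): print(a,p[:2]+.128*np.array([np.cos(p[2]+a),np.sin(p[2]+a)]))
# vise jaw height
s=ctrl.sense()
for name,px in(("wrist",(392,3)),("side",(303,247)),("top",(235,189)),("top",(235,231)),("wrist",(256,25))):
    for z in (.06,.1,.14,.18): print(name,z,np.round(onz(name,px,z,s)[:2],3))
E
```

```text
[ 0.61264842 -0.01790657  2.73004594] 156.42011018449634 [ 0.0033  0.0007  0.0053  0.0024 -0.0028 -0.0024 -0.0032 -0.0049 -0.0032
  0.0021  0.0026 -0.0011 -0.0022  0.0003  0.0002 -0.0013 -0.0016 -0.0078
  0.0042  0.0005  0.0024 -0.0001 -0.0001 -0.0032  0.0015 -0.0008  0.0001
  0.0024]
0 [0.49533601 0.03329694]
0.52 [ 0.48540046 -0.03176139]
1.16 [ 0.5188574  -0.10501136]
wrist 0.06 [0.627 0.196]
wrist 0.1 [0.616 0.187]
wrist 0.14 [0.605 0.178]
wrist 0.18 [0.594 0.169]
side 0.06 [0.565 0.007]
side 0.1 [0.538 0.052]
side 0.14 [0.511 0.096]
side 0.18 [0.484 0.141]
top 0.06 [0.61  0.166]
top 0.1 [0.605 0.161]
top 0.14 [0.599 0.156]
top 0.18 [0.594 0.151]
top 0.06 [0.522 0.168]
top 0.1 [0.52  0.163]
top 0.14 [0.517 0.158]
top 0.18 [0.515 0.153]
wrist 0.06 [0.486 0.232]
wrist 0.1 [0.488 0.22 ]
wrist 0.14 [0.49  0.208]
wrist 0.18 [0.493 0.195]
```

{"op": "play_rows", "data": {"commands": "0.014 0.002 -0.04 0 0 -0.006;0.014 0.002 -0.06 0 0 0;0 0 -0.06 0 0 0;0 0 -0.04 0 0 0;0 0 0 0 0 0"}}

```text
clock: 3.63
tcp_pos: [0.4902, 0.0316, 0.2174]
orientation: [[0.406, 0.914, -0.009], [0.914, -0.406, 0.001], [-0.003, -0.008, -1.0]]
wrist_force: [-0.9, 0.9, -0.6]
grip_width: 0.0608
grasp_force: 0.0
```

```bash
python3 - <<'E'
from h import *
s=ctrl.sense();print(s["clock"],s["tcp_pos"])
c="wrist";cv2.imwrite(f"pics/w2.png",cams.grab_frame(c))
for n,z in (("knob_grip",.12),("pivot",.026),("pointer",.026),("stud_green",.011),("stud_blue",.011)):
    for q in finder.pinpoint(c,n)[:1]: print(c,n,np.round(q["at"],1),round(q["p"],2),np.round(onz(c,q["at"],z,s),4))
E
```

```text
3.6333 [0.49019926 0.03161902 0.21743578]
wrist knob_grip [331.8 234.2] 0.83 [0.4961 0.0341 0.12  ]
wrist pivot [457.9 207.4] 0.83 [ 0.6125 -0.0166  0.026 ]
wrist pointer [343.9 211.3] 0.79 [0.5065 0.0257 0.026 ]
wrist stud_green [356.5 258.3] 0.61 [ 0.4979 -0.0307  0.011 ]
wrist stud_blue [387.8 287.7] 0.47 [ 0.5164 -0.0768  0.011 ]
```

View pics/w2.png

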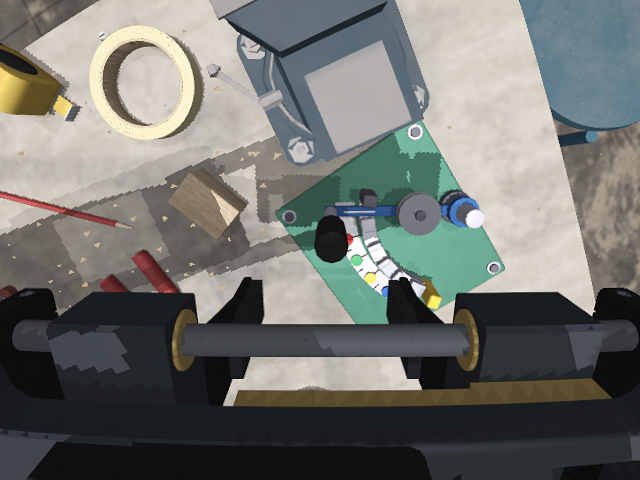

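{"op": "play_rows", "data": {"commands": "0.004 0.002 -0.05 0 0 0;0 0 -0.05 0 0 0;0 0 -0.05 0 0 0;0 0 -0.03 0 0 0;0 0 0 0 0 0;0 0 0 0 0 0;0 0 0 0 0 0"}}

```text
clock: 4.52
tcp_pos: [0.4968, 0.0328, 0.1346]
orientation: [[0.405, 0.914, 0.003], [0.914, -0.405, -0.0], [0.001, 0.003, -1.0]]
wrist_force: [-0.3, -1.0, 0.1]
grip_width: 0.0611
grasp_force: 0.0
```

{"op": "play_rows", "data": {"commands": "-0.001 0.002 -0.03 0 0 0;0 0 -0.02 0 0 0;0 0 -0.012 0 0 0;0 0 0 0 0 0;0 0 0 0 0 0;0 0 0 0 0 0"}}

```text
clock: 5.02
tcp_pos: [0.4953, 0.0339, 0.1022]
orientation: [[0.405, 0.914, 0.001], [0.914, -0.405, -0.0], [0.0, 0.001, -1.0]]
wrist_force: [0.2, -0.5, 0.5]
grip_width: 0.0612
grasp_force: 0.0
```

{"op": "play_rows", "data": {"commands": "0 0 0 0 0 0;0 0 0 0 0 0;0 0 0 0 0 0;0 0 0 0 0 0;0 0 0 0 0 0;0 0 0 0 0 0;0 0 0 0 0 0;0 0 0 0 0 0", "gripper": 0}}

```text
clock: 5.68
tcp_pos: [0.4951, 0.0339, 0.1016]
orientation: [[0.405, 0.914, 0.0], [0.914, -0.405, -0.0], [0.0, 0.0, -1.0]]
wrist_force: [1.3, -1.1, -1.1]
grip_width: 0.0237
grasp_force: 30.0
```

{"op": "play_rows", "data": {"commands": "0 0 0.008 0 0 0;0 0 0.008 0 0 0;0 0 0.008 0 0 0;0 0 0.008 0 0 0;0 0 0 0 0 0;0 0 0 0 0 0;0 0 0 0 0 0"}}

```text
clock: 6.27
tcp_pos: [0.495, 0.0339, 0.1172]
orientation: [[0.405, 0.914, 0.0], [0.914, -0.405, -0.0], [0.0, 0.0, -1.0]]
wrist_force: [5.0, -0.4, -8.8]
grip_width: 0.0238
grasp_force: 30.0
```

```bash
cat > arc.py <<'E'
import numpy as np,sys
P=np.array([.6125,-.0178]);a=2.727;r=.128
steps=[float(v) for v in sys.argv[2:]];t=float(sys.argv[1]);out=[]
k=lambda t:np.array([np.cos(a+t),np.sin(a+t)])*r
tot=np.zeros(2);e=np.zeros(2)
for d in steps:
    q=(k(t+d)-k(t))/.5+e; g=np.round(q,4); e=q-g; t+=d
    out.append(f"{g[0]:g} {g[1]:g} 0 0 0 {d/np.pi:.4f}")
print(t,P+k(t)); print(";".join(out))
E
python3 arc.py 0 .02 .04 .06 .06 .06 .06 .06 .06 .06 .06 .06 .06 .06 .06 .06 .06 .04 .02
```

```text
0.9600000000000004 [ 0.50307075 -0.0842021 ]
-0.002 -0.0047 0 0 0 0.0064;-0.0038 -0.0095 0 0 0 0.0127;-0.0049 -0.0146 0 0 0 0.0191;-0.004 -0.0148 0 0 0 0.0191;-0.0031 -0.0151 0 0 0 0.0191;-0.0022 -0.0151 0 0 0 0.0191;-0.0013 -0.0154 0 0 0 0.0191;-0.0004 -0.0153 0 0 0 0.0191;0.0006 -0.0154 0 0 0 0.0191;0.0014 -0.0152 0 0 0 0.0191;0.0024 -0.0152 0 0 0 0.0191;0.0033 -0.015 0 0 0 0.0191;0.0042 -0.0148 0 0 0 0.0191;0.005 -0.0145 0 0 0 0.0191;0.0059 -0.0142 0 0 0 0.0191;0.0068 -0.0138 0 0 0 0.0191;0.0049 -0.0089 0 0 0 0.0127;0.0027 -0.0044 0 0 0 0.0064
```

{"op": "play_rows", "data": {"commands": "-0.002 -0.0047 0 0 0 0.0064;-0.0038 -0.0095 0 0 0 0.0127;-0.0049 -0.0146 0 0 0 0.0191;-0.004 -0.0148 0 0 0 0.0191;-0.0031 -0.0151 0 0 0 0.0191;-0.0022 -0.0151 0 0 0 0.0191;-0.0013 -0.0154 0 0 0 0.0191;-0.0004 -0.0153 0 0 0 0.0191;0 0 0 0 0 0;0 0 0 0 0 0"}}

```text
clock: 7.1
tcp_pos: [0.4841, -0.0181, 0.1171]
orientation: [[-0.003, 1.0, 0.0], [1.0, 0.003, 0.001], [0.001, 0.0, -1.0]]
wrist_force: [5.8, 2.6, -8.0]
grip_width: 0.0235
grasp_force: 30.0
```

{"op": "play_rows", "data": {"commands": "0.0015 -0.0154 0 0 0 0.0191;0.0014 -0.0152 0 0 0 0.0191;0.0024 -0.0152 0 0 0 0.0191;0.0033 -0.015 0 0 0 0.0191;0.0042 -0.0148 0 0 0 0.0191;0.005 -0.0145 0 0 0 0.0191;0.0059 -0.0142 0 0 0 0.0191;0.0068 -0.0138 0 0 0 0.0191;0.0049 -0.0089 0 0 0 0.0127;0.0027 -0.0044 0 0 0 0.0064;0 0 0 0 0 0;0 0 0 0 0 0"}}

```text
clock: 8.1
tcp_pos: [0.5022, -0.0831, 0.1166]
orientation: [[-0.516, 0.857, -0.002], [0.857, 0.516, 0.002], [0.003, -0.001, -1.0]]
wrist_force: [2.6, 4.9, -9.0]
grip_width: 0.0236
grasp_force: 30.0
```

```bash
python3 arc.py .96 .03 .03 .03 .03 .02 .02 .01 .01 .01 .01 .01 .01; python3 -c "
from h import *
s=ctrl.sense();p=s['tcp_pos'][:2]-np.array([.6125,-.0178]);print(np.hypot(*p),np.arctan2(p[1],p[0])%6.2832-2.727,s['wrist_force'])"
```

```text
1.1800000000000002 [ 0.52019918 -0.10648234]
0.0041 -0.0065 0 0 0 0.0095;0.0043 -0.0064 0 0 0 0.0095;0.0044 -0.0062 0 0 0 0.0095;0.0047 -0.0061 0 0 0 0.0095;0.0032 -0.004 0 0 0 0.0064;0.0033 -0.004 0 0 0 0.0064;0.0016 -0.0019 0 0 0 0.0032;0.0017 -0.0019 0 0 0 0.0032;0.0017 -0.0019 0 0 0 0.0032;0.0017 -0.0019 0 0 0 0.0032;0.0018 -0.0019 0 0 0 0.0032;0.0018 -0.0019 0 0 0 0.0032
0.1281779540770465 0.9487557016953505 [ 2.61585061  4.94289249 -8.9523986 ]
```

{"op": "play_rows", "data": {"commands": "0.0041 -0.0065 0 0 0 0.0095;0.0043 -0.0064 0 0 0 0.0095;0.0044 -0.0062 0 0 0 0.0095;0.0047 -0.0061 0 0 0 0.0095;0.0032 -0.004 0 0 0 0.0064;0.0033 -0.004 0 0 0 0.0064;0 0 0 0 0 0;0 0 0 0 0 0;0 0 0 0 0 0"}}

```text
clock: 8.85
tcp_pos: [0.5144, -0.1001, 0.1171]
orientation: [[-0.646, 0.763, -0.002], [0.763, 0.646, 0.001], [0.002, -0.001, -1.0]]
wrist_force: [0.4, 4.7, -7.6]
grip_width: 0.0231
grasp_force: 30.0
```

```bash
cat > st.py <<'E'
from h import *
s=ctrl.sense();p=s['tcp_pos'][:2]-np.array([.6125,-.0178]);t=np.arctan2(p[1],p[0])%6.2832
f=s['wrist_force'];print("r",np.hypot(*p),"th",t-2.727,"Ftan",f[1]*np.cos(t)-f[0]*np.sin(t),"Frad",f[0]*np.cos(t)+f[1]*np.sin(t),f[2],s["tcp_pos"],s["clock"])
E
python3 st.py
```

```text
r 0.12807968980905027 th 1.11238409773221 Ftan -3.3209792596399605 Frad -3.3126082158093157 -7.585592548593706 [ 0.51435605 -0.10009321  0.11708833] 8.85
```

Baseline tangential force here is about −3.3 N; creep the last 0.05 rad.

{"op": "play_rows", "data": {"commands": "0.0016 -0.0019 0 0 0 0.0032;0 0 0 0 0 0;0.0017 -0.0019 0 0 0 0.0032;0 0 0 0 0 0;0.0017 -0.0019 0 0 0 0.0032;0 0 0 0 0 0;0 0 0 0 0 0"}}

```text
clock: 9.43
tcp_pos: [0.5171, -0.1032, 0.1173]
orientation: [[-0.669, 0.744, -0.001], [0.744, 0.669, 0.0], [0.001, -0.0, -1.0]]
wrist_force: [-1.2, 4.5, -8.2]
grip_width: 0.0236
grasp_force: 30.0
```

```bash
python3 st.py
```

```text
r 0.1280557487686417 th 1.1444971693743615 Ftan -4.184492444957017 Frad -2.13839405716766 -8.238599968140374 [ 0.51706673 -0.10318598  0.11730411] 9.4333
```

{"op": "play_rows", "data": {"commands": "0.0017 -0.0019 0 0 0 0.0032;0 0 0 0 0 0;0 0 0 0 0 0"}}

```text
clock: 9.68
tcp_pos: [0.5178, -0.1039, 0.1173]
orientation: [[-0.676, 0.737, -0.001], [0.737, 0.676, 0.001], [0.002, -0.0, -1.0]]
wrist_force: [-0.7, 6.2, -7.8]
grip_width: 0.0235
grasp_force: 30.0
```

```bash
python3 st.py
```

```text
r 0.1280330799198703 th 1.1523890288315863 Ftan -5.05804904715731 Frad -3.6272904508507677 -7.774050450716525 [ 0.51776032 -0.10392121  0.11725622] 9.6833
```

{"op": "play_rows", "data": {"commands": "0.0009 -0.001 0 0 0 0.0016;0 0 0 0 0 0;0 0 0 0 0 0"}}

```text
clock: 9.93
tcp_pos: [0.5179, -0.1041, 0.1172]
orientation: [[-0.68, 0.733, -0.002], [0.733, 0.68, 0.001], [0.002, -0.001, -1.0]]
wrist_force: [-2.6, 6.2, -6.6]
grip_width: 0.0229
grasp_force: 30.0
```

```bash
python3 st.py
```

```text
r 0.12806554398992273 th 1.1540656871406973 Ftan -6.296227284786627 Frad -2.247234487213067 -6.587614332816637 [ 0.51788086 -0.10410181  0.11719098] 9.9333
```

{"op": "play_rows", "data": {"commands": "0.0009 -0.001 0 0 0 0.0016;0 0 0 0 0 0;0 0 0 0 0 0"}}

```text
clock: 10.18
tcp_pos: [0.518, -0.1043, 0.1172]
orientation: [[-0.683, 0.73, -0.003], [0.73, 0.683, 0.002], [0.003, -0.001, -1.0]]
wrist_force: [-3.1, 8.0, -5.1]
grip_width: 0.0231
grasp_force: 30.0
```

```bash
python3 st.py
```

```text
r 0.12810153649186298 th 1.155869233282977 Ftan -8.008321583482221 Frad -3.0665666012013864 -5.074730900122291 [ 0.51801012 -0.10429662  0.1171876 ] 10.1833
```

{"op": "play_rows", "data": {"commands": "0 0 0 0 0 0;0 0 0 0 0 0;0 0 0 0 0 0;0 0 0 0 0 0;0 0 0 0 0 0;0 0 0 0 0 0;0 0 0 0 0 0;0 0 0 0 0 0;0 0 0 0 0 0;0 0 0 0 0 0;0 0 0 0 0 0;0 0 0 0 0 0;0 0 0 0 0 0;0 0 0 0 0 0;0 0 0 0 0 0;0 0 0 0 0 0;0 0 0 0 0 0;0 0 0 0 0 0"}}

```text
clock: 11.68
tcp_pos: [0.518, -0.1043, 0.1172]
orientation: [[-0.683, 0.73, -0.003], [0.73, 0.683, 0.002], [0.003, -0.001, -1.0]]
wrist_force: [-3.8, 7.5, -4.8]
grip_width: 0.0234
grasp_force: 30.0
```

```bash
python3 st.py; python3 arc.py 1.17 -.02 -.03 -.04 -.05 -.05 -.05 -.05 -.05 -.05 -.05 -.05 -.05 -.04 -.03 -.02
```

```text
r 0.12811111552487325 th 1.1558046027832756 Ftan -8.150625889060805 Frad -2.244525367013351 -4.79901570799867 [ 0.51799746 -0.10429698  0.11717617] 11.6833
0.5399999999999994 [ 0.48550521 -0.0338101 ]
-0.0035 0.0038 0 0 0 -0.0064;-0.005 0.0057 0 0 0 -0.0095;-0.0065 0.008 0 0 0 -0.0127;-0.0077 0.0102 0 0 0 -0.0159;-0.0071 0.0107 0 0 0 -0.0159;-0.0066 0.0109 0 0 0 -0.0159;-0.006 0.0113 0 0 0 -0.0159;-0.0055 0.0116 0 0 0 -0.0159;-0.0048 0.0118 0 0 0 -0.0159;-0.0043 0.0121 0 0 0 -0.0159;-0.0037 0.0123 0 0 0 -0.0159;-0.003 0.0124 0 0 0 -0.0159;-0.002 0.01 0 0 0 -0.0127;-0.0012 0.0076 0 0 0 -0.0095;-0.0007 0.0051 0 0 0 -0.0064
```

{"op": "play_rows", "data": {"commands": "-0.0035 0.0038 0 0 0 -0.0064;-0.005 0.0057 0 0 0 -0.0095;-0.0065 0.008 0 0 0 -0.0127;-0.0077 0.0102 0 0 0 -0.0159;-0.0071 0.0107 0 0 0 -0.0159;-0.0066 0.0109 0 0 0 -0.0159;-0.006 0.0113 0 0 0 -0.0159;-0.0055 0.0116 0 0 0 -0.0159;-0.0048 0.0118 0 0 0 -0.0159;-0.0043 0.0121 0 0 0 -0.0159;-0.0037 0.0123 0 0 0 -0.0159;-0.003 0.0124 0 0 0 -0.0159;-0.002 0.01 0 0 0 -0.0127;-0.0012 0.0076 0 0 0 -0.0095;-0.0007 0.0051 0 0 0 -0.0064;0 0 0 0 0 0;0 0 0 0 0 0;0 0 0 0 0 0"}}

```text
clock: 13.18
tcp_pos: [0.4855, -0.0339, 0.1176]
orientation: [[-0.124, 0.992, 0.0], [0.992, 0.124, -0.0], [-0.0, -0.0, -1.0]]
wrist_force: [-0.1, 2.9, -7.4]
grip_width: 0.0232
grasp_force: 30.0
```

```bash
python3 st.py; python3 - <<'E'
from h import *
for c in ("wrist","top"):
    s=ctrl.sense();cams.grab_frame(c)
    P=np.array([.6125,-.0178])
    for n,z in (("pointer",.041),("stud_green",.011),("stud_blue",.011),("stud_red",.011)):
        for q in finder.pinpoint(c,n)[:1]:
            x=onz(c,q["at"],z,s)[:2]-P; print(c,n,round(q["p"],2),q["at"],np.hypot(*x),np.arctan2(x[1],x[0])%6.2832-2.727)
E
```

```text
r 0.12804342333929372 th 0.5405951727048803 Ftan -2.85011081268836 Frad -0.21832728268171364 -7.434969984346569 [ 0.48547145 -0.03388927  0.1176146 ] 13.1833
wrist pointer 0.64 [342.2, 246.6] 0.11584738856759845 0.5256108116140505
wrist stud_green 0.6 [339.8, 235.4] 0.1163376428787082 0.530809727043112
wrist stud_red 0.52 [342.2, 202.9] 0.11779000825648683 0.3128196662422731
```

{"op": "play_rows", "data": {"commands": "-0.0003 0.0027 0 0 0 -0.0034;-0.0003 0.0027 0 0 0 -0.0034;0 0 -0.004 0 0 0;0 0 -0.006 0 0 0;0 0 -0.006 0 0 0;0 0 0 0 0 0;0 0 0 0 0 0;0 0 0 0 0 0"}}

```text
clock: 14.35
tcp_pos: [0.4851, -0.031, 0.1095]
orientation: [[-0.102, 0.995, -0.0], [0.995, 0.102, 0.0], [0.0, -0.0, -1.0]]
wrist_force: [-1.5, 1.7, -6.9]
grip_width: 0.0233
grasp_force: 30.0
```

```bash
python3 st.py
```

```text
r 0.1280348439320408 th 0.5175941683913141 Ftan -1.8723915715125186 Frad 1.2808257019037 -6.860898803836791 [ 0.48514354 -0.03096261  0.10947517] 14.35
```

{"op": "play_rows", "data": {"commands": "0 0 -0.005 0 0 0;0 0 -0.005 0 0 0;0 0 -0.004 0 0 0;0 0 -0.002 0 0 0;0 0 0 0 0 0;0 0 0 0 0 0"}}

```text
clock: 14.85
tcp_pos: [0.4852, -0.031, 0.1016]
orientation: [[-0.102, 0.995, -0.0], [0.995, 0.102, -0.0], [-0.0, -0.0, -1.0]]
wrist_force: [-2.8, 2.6, -4.2]
grip_width: 0.0232
grasp_force: 30.0
```

```bash
python3 st.py
```

```text
r 0.1280143535000951 th 0.5181843002783149 Ftan -2.889167443800507 Frad 2.5142895027462897 -4.153541009034313 [ 0.48517171 -0.03103564  0.10164056] 14.85
```

{"op": "play_rows", "data": {"commands": "0 0.001 -0.001 0 0 0;0 0.001 -0.001 0 0 0;0 0.001 0 0 0 0;0 0 0 0 0 0;0 0 0 0 0 0"}}

```text
clock: 15.27
tcp_pos: [0.4853, -0.0305, 0.1016]
orientation: [[-0.102, 0.995, -0.0], [0.995, 0.102, -0.002], [-0.002, -0.0, -1.0]]
wrist_force: [-6.1, -1.4, 3.8]
grip_width: 0.0235
grasp_force: 30.0
```

```bash
python3 st.py
```

```text
r 0.1278456079628763 th 0.5144947112582559 Ftan 0.7455823875860601 Frad 6.168922889647532 3.834738367556123 [ 0.48529165 -0.03054894  0.10160126] 15.2667
```

{"op": "play_rows", "data": {"commands": "0 0 0.001 0 0 0;0 0 0 0 0 0;0 0 0 0 0 0;0 0 0 0 0 0;0 0 0 0 0 0;0 0 0 0 0 0;0 0 0 0 0 0;0 0 0 0 0 0", "gripper": 70}}

```text
clock: 15.93
tcp_pos: [0.4853, -0.0295, 0.1011]
orientation: [[-0.102, 0.995, 0.0], [0.995, 0.102, -0.0], [-0.0, 0.0, -1.0]]
wrist_force: [0.1, -0.5, -0.4]
grip_width: 0.0596
grasp_force: 0.0
```

{"op": "play_rows", "data": {"commands": "0 0 0.01 0 0 0;0 0 0.03 0 0 0;0 0 0.05 0 0 0;0 0 0.06 0 0 0;0 0 0.06 0 0 0;0 0 0.04 0 0 0;0 0 0.02 0 0 0;0 0 0 0 0 0;0 0 0 0 0 0"}}

```text
clock: 16.68
tcp_pos: [0.4851, -0.0295, 0.2357]
orientation: [[-0.102, 0.995, 0.0], [0.995, 0.102, -0.0], [-0.0, 0.0, -1.0]]
wrist_force: [-0.1, 0.2, -0.8]
grip_width: 0.0609
grasp_force: 0.0
```

```bash
python3 - <<'E'
from h import *
P=np.array([.6125,-.0178])
s=ctrl.sense();print(s["clock"],s["tcp_pos"],s["grip_width"],s["wrist_force"])
im=cams.grab_frame("wrist");cv2.imwrite("pics/w3.png",cv2.resize(im[110:330,230:530],None,fx=2.6,fy=2.6,interpolation=2))
for n,z in (("knob_grip",.12),("pointer",.026),("stud_green",.011)):
    for q in finder.pinpoint("wrist",n)[:1]:
        x=onz("wrist",q["at"],z,s)[:2]-P; print(n,round(q["p"],2),np.hypot(*x),np.arctan2(x[1],x[0])%6.2832-2.727)
E
```

```text
16.6833 [ 0.48509534 -0.02945367  0.23566673] 0.06086647157143725 [-0.06658218  0.1921394  -0.83124771]
knob_grip 0.85 0.1270377627569015 0.49537673004681304
pointer 0.73 0.11953411306214796 0.4760750324314107
```

View pics/w3.png

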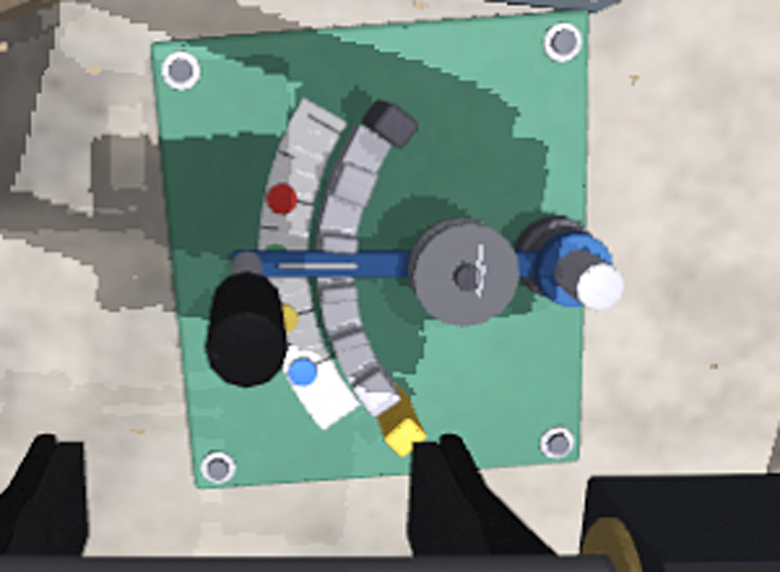

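The picture shows the blue arm lying over the green button (about 275,250 in the crop), between red (282,198) and yellow (289,318). The gripper is clear of it.

```bash
python3 -c "
from workcell import ctrl
print(ctrl.job_done())"
```

```text
the job is handed in; nothing more can be done
None
```

The tensioner arm was pressed against the end stop at about 4 N for about 1.5 s, then eased back and let down into the green (0.52 rad) notch; it stayed there after release, and the job was handed in at about 17 s.

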